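# Index and seat a shower-valve rose

## Robot

A 6-joint arm with a two-finger parallel gripper is mounted at the origin on the work surface. World frame = base frame: x ahead of the robot, y to its left, z up, the work surface at z = 0. Lengths are in m, angles in rad, forces in N, time in s.
With the tool pointing down it reaches from about 0.4 to 0.825 m from the base axis. Payload 7 kg.
Tool frame: the origin (TCP) lies at the very end of the fingers, on their centre line; the grasp point (between the pads) lies 19 mm behind it; y points along the fingers, z is the direction in which the jaws open and shut, and the axes are right-handed (so a half turn about y gives the same grasp; the last joint's range is limited). The gripper opens to 88 mm and grips with 3 to 60 N. Pads are 19 mm wide; open, the fingers measure 130 mm over their backs; the gripper's body (78 mm by 193 mm) begins 47 mm behind the grasp point.
Start: joints at [-0.887, 0.359, 0.012, 0, -1.224, -0.288], TCP at [0.26, -0.623, 0.227] pointing down, gripper open.
Joint ranges: [-3.07, 3.07], [-1.43, 2.12], [-1.02, 1.25], [-3.03, 1.67], [-3.05, -0], [-3.03, 3.03]. Speed limits (rad/s): [2.39, 2.39, 3.01, 3.14, 3.14, 3.14].

## Interface

Orientations are given as a unit quaternion [w, x, y, z].
In Python, from bench import robot gives the robot as it stands.
- The arm moves only by the tool step_arm, never from a script. Its argument "motion" is a list of rows, each a list of 6 numbers: the shift along the tool's x, y, z in cm, then the turn, a rotation vector about the tool's x, y, z in degrees. In form: [[x, y, z, rx, ry, rz], ...]. A call has exactly 5 rows; each row shifts and turns the commanded pose from where the row before left it, along the tool's axes as they then stand; what a row does not reach is not made up. A row lasts 1/8 s, in which the tool goes at most 62.5 mm and 10.7 degrees, less where a joint would pass 70% of its speed; a pose out of reach is approached as far as the arm can. A call is refused whole if a number of a shift passes 6.25 or a number of a turn 10.7, either way. A call with a gripper value outside its range is refused whole. "hand" is the opening, from 0 (shut) to 1 (fully open), set as the call begins (left out, the last holds). The fingers move at their own pace and stop on an object; "grip_force" is the grip in N (left out, the last holds). Time passes only in rows, so rows that do not move let the fingers close, or fill a call up. It gives the time, the measured TCP pose, the force and the opening at its end, in the units of the state.
- robot.get_obs(): the state, without advancing time (a new reading comes with each control period).
- robot.camera(name): name is "side" or "top" or "wrist"; returns the picture (420x560x3 uint8, red, green, blue); there is no depth.
- robot.camera_info(name): a dict with "intrinsics" (3x3 intrinsics, pixels), "rvec" (rotation vector, rad) and "tvec" (3), from world to camera coordinates, as OpenCV has them. Camera axes: x right, y down, z forward; pixel columns grow to the right and rows downward; lengths in m; the calibration is good to about 2 mm. The wrist camera is an equidistant fisheye: a pixel r from the principal point sees the ray r / f radians off the axis. A picture is of the moment at which its call begins: read the wrist's pose just before it. camera_info takes no time and is no camera call; for the wrist camera it gives the pose at the moment of the call.
- robot.close_job(): hands the job in, once; it reports no verdict.
The state is a dict: "time": time; "joint_positions": joint angles; "joint_velocities": joint speeds; "joint_efforts": joint torques, N m; "ee_pos": TCP position; "tcp_rot": TCP orientation; "contact_force": force on the tool from outside, world axes, zero at the start; "torque": the same for the moment, N m; "gripper_width": opening from 0.0 (shut) to 1.0 (fully open).
Only numpy, scipy, OpenCV 4.12 (cv2) and the standard library are available. Lean on these libraries where they do the work, as an engineer would, in place of code of your own. Each camera call takes 0.05 s, during which the arm holds its last target.

## Task

On the round valve stand, use the outside of the fingertips to push the steel rose round by its stud (do not pinch the stud between the fingers) until the notch in the rose's rim is over the stand's pin, then press the rose straight down, without great force, until it sits fully home on the flange with the pin in the notch. Never pull the rose upwards, and leave the other things on the bench where they are.

Things in the scene. Friction and masses are not known exactly. Their poses are not given: they have to be found in the camera images.
- stand: fixed round valve stand; origin at the centre of its underside on the bench, on the rose's turning axis; +x points from the axis to the pin, z up. Base 190 mm across, 10 mm high; dark flange under the rose 156 mm across, top at 35 mm; brass spindle 30 mm across through the rose's middle, top at 72 mm. A dark block 24 mm wide, 80 to 94 mm from the axis, top at 46 mm, carries the pin
- rose_face (a point): on the axis, level with the rose's outer face. The rose: steel disc 150 mm across, 12 mm thick (13 within 52 mm radius; dark ring 14 within 21 mm). Face starts 57.5 mm above the bench, 47.5 when home. It only turns and moves up and down, and stays where left: about 2 N at the stud turns it, 3 to 6 N anywhere on its face presses it down, even off centre; the pin blocks it unless in the notch
- pin (a point): point on the pin's own axis, 66 mm from the turning axis, 40 mm above the bench. The pin is steel, 10 mm thick, round and horizontal; it points radially inward from the dark block to 56 mm from the axis, its top at 45 mm, just under the rose. While the rose covers it only its block is seen from above
- notch (a point): middle of the notch in the rose's rim, 66 mm from the axis, at half the rose's thickness. Notch: parallel-sided, 18 mm wide, open at the rim, 23 mm deep radially, right through the rose: 4 mm of play each side of the pin, and the pin's round top helps to centre it. Its horizontal offset from pin is zero when it is exactly over the pin
- stud_top (a point): centre of the top of the upright round steel stud on the rose: 16 mm across, standing 21 mm above the rose's face (top 78.5 mm above the bench before seating), 48 mm from the axis, exactly opposite the notch. Turns with the rose
- rose (a joint): turn of the rose, rad, counter-clockwise seen from above, relative to the stand: notch over pin at 0 and at 2 pi. Starts between 0.8 and 5.48; turns either way
- rose_drop (a joint): how far the rose has moved down, m: 0 at the start (just over the pin), 0.010 fully home on the flange, negative if pulled up
- brass_cap: bystander: brass pipe cap, stepped cylinder 38 mm across and 28 mm high, near the stand; origin centre of underside
- coupling: bystander: short copper tube standing upright, 32 mm outside, 34 mm high, near the stand; origin centre of underside
- elbow: bystander: copper elbow fitting, 29 mm across its collars, 39 mm high, one mouth down and one pointing along its +x to 35 mm, near the stand; origin centre of the lower mouth
- screwdriver: bystander: black-handled screwdriver 200 mm long, 26 mm thick, lying along its x; origin under its middle
- wrench: bystander: steel spanner 200 mm long, 8 mm thick, lying flat along its x; origin under its middle
- jar: bystander: grey screw-top jar 64 mm across, 85 mm high; origin centre of underside
- tape: bystander: grey tape-measure case 70 x 38 x 66 mm, standing; origin centre of underside
There are look-alikes about, which are no part of the job. There is more than one size of the stand; the job needs the largest.

How it is judged:
By the outcome, as a careful person would: the job done as asked, in the order asked, and still so for the second after the job is handed in, with the robot touching nothing.
It also fails if it takes over 64 s, if anything falls off the work surface, if the arm or the gripper's body presses on something with over 40 N, if the wrist force passes 120 N, or if a joint passes its speed limit or range.

## Working session

There is one attempt and no reset: what is moved stays moved. The work goes in short steps, Python scripts to look and compute and a tool call to move; the robot and the scene stay as the last step left them, time stands still between calls to the robot, and variables do not carry over. Pictures are saved under pics/ and viewed, and the job is handed in when it is done.

Besides the shell and the picture viewer there is one more tool, called after "Call:" as name(argument=value, ...) on one line, values as JSON. step_arm: Moves the arm, as the interface text tells. Its arguments: {"type":"object","properties":{"motion":{"type":"array","items":{"type":"array","items":{"type":"number"}}},"hand":{"type":"number"},"grip_force":{"type":"number"}},"required":["motion"]}

```bash
ls; mkdir -p pics
python3 - <<'E'
from bench import robot
import cv2
print(robot.get_obs())
for n in ["top","side"]:
    im=robot.camera(n); cv2.imwrite(f"pics/{n}0.png",im[:,:,::-1])
    print(n,robot.camera_info(n))
E
```

```text
pics
{'time': 0.0, 'joint_positions': array([-8.86917578e-01,  3.59413014e-01,  1.10536415e-02, -3.61989535e-04,
       -1.22413832e+00, -2.88128906e-01]), 'joint_velocities': array([-3.98041846e-04,  5.19409836e-04, -3.63156996e-03, -1.05863656e-03,
        3.78370778e-05,  1.91697411e-03]), 'joint_efforts': array([ 2.75791681e-03, -5.82715380e+01,  2.93055975e+01,  6.99669912e+00,
        7.02558857e-03, -1.46841026e-04]), 'ee_pos': array([ 0.26000808, -0.62236172,  0.22560141]), 'tcp_rot': array([ 0.69390508, -0.69272892, -0.13879005,  0.13913919]), 'contact_force': array([0.40576509, 0.04591393, 0.97356939]), 'torque': array([-0.00975229,  0.01620696,  0.00361651]), 'gripper_width': 1.0035616927233189}
top {'intrinsics': array([[407.10106765,   0.        , 284.202421  ],
       [  0.        , 407.10106765, 205.16502864],
       [  0.        ,   0.        ,   1.        ]]), 'rvec': array([ 2.17567322, -2.22677855,  0.09463036]), 'tvec': array([-0.00584006,  0.45499518,  1.06056323])}
side {'intrinsics': array([[396.99118909,   0.        , 288.51081864],
       [  0.        , 396.99118909, 206.19200051],
       [  0.        ,   0.        ,   1.        ]]), 'rvec': array([ 0.85597511, -2.43636239,  1.21890686]), 'tvec': array([0.36014839, 0.22646882, 0.71814267])}
```

View pics/top0.png

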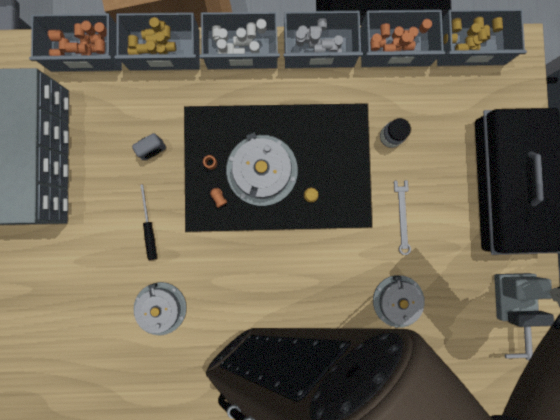

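View pics/side0.png

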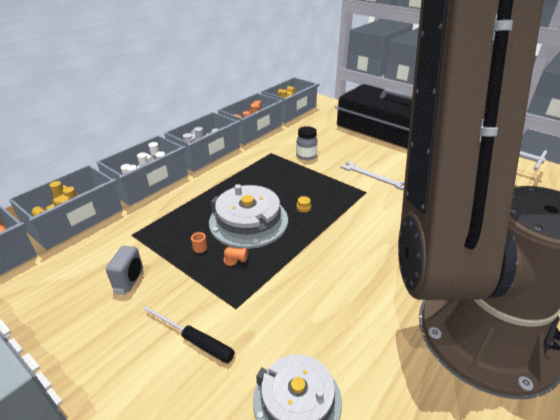

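Three stands show in the top view: A (262,170), about 70 px across; B (160,309), about 52 px; C (399,302), about 50 px. A looks the largest, so I'll check it with rays and a crop.

```bash
cat > h.py <<'E'
import numpy as np, cv2
from bench import robot
def ray(n,uv,info=None):
    c=info or robot.camera_info(n); K=c["intrinsics"]; R,_=cv2.Rodrigues(c["rvec"]); t=c["tvec"]
    uv=np.atleast_2d(np.array(uv,float))
    if n=="wrist":
        d=(uv-K[:2,2])/[K[0,0],K[1,1]]; r=np.linalg.norm(d,axis=1,keepdims=True)
        v=np.hstack([d/np.maximum(r,1e-9)*np.sin(r),np.cos(r)])
    else: v=np.hstack([(uv-K[:2,2])/[K[0,0],K[1,1]],np.ones((len(uv),1))])
    return -R.T@t, v@R
def onz(n,uv,z,info=None):
    o,d=ray(n,uv,info); return (o+d*((z-o[2])/d[:,2:3]))[:,:2]
def proj(n,P,info=None):
    c=info or robot.camera_info(n); K=c["intrinsics"]; R,_=cv2.Rodrigues(c["rvec"]); p=np.atleast_2d(P)@R.T+c["tvec"]
    if n=="wrist":
        th=np.arctan2(np.linalg.norm(p[:,:2],axis=1),p[:,2]); d=p[:,:2]/np.linalg.norm(p[:,:2],axis=1,keepdims=True)
        return d*th[:,None]*[K[0,0],K[1,1]]+K[:2,2]
    return p[:,:2]/p[:,2:]*[K[0,0],K[1,1]]+K[:2,2]
E
python3 - <<'E'
from h import *
im=cv2.imread("pics/top0.png")
for n,(u,v) in dict(A=(262,170),B=(160,309),C=(399,302)).items(): print(n,onz("top",[(u,v),(u-35,v),(u+35,v)],.0).round(3).tolist())
cr=[cv2.resize(im[y-50:y+50,x-50:x+50],None,fx=f,fy=f,interpolation=cv2.INTER_CUBIC) for x,y,f in [(262,170,6)]]
sm=np.vstack([cv2.resize(im[y-50:y+50,x-50:x+50],(200,200)) for x,y in [(262,170),(160,309),(399,302)]])
cv2.imwrite("pics/crop0.png",np.hstack([cr[0],sm]))
E
```

```text
A [[0.552, 0.041], [0.553, 0.134], [0.55, -0.053]]
B [[0.191, 0.315], [0.194, 0.405], [0.188, 0.224]]
C [[0.191, -0.315], [0.194, -0.222], [0.189, -0.409]]
```

View pics/crop0.png

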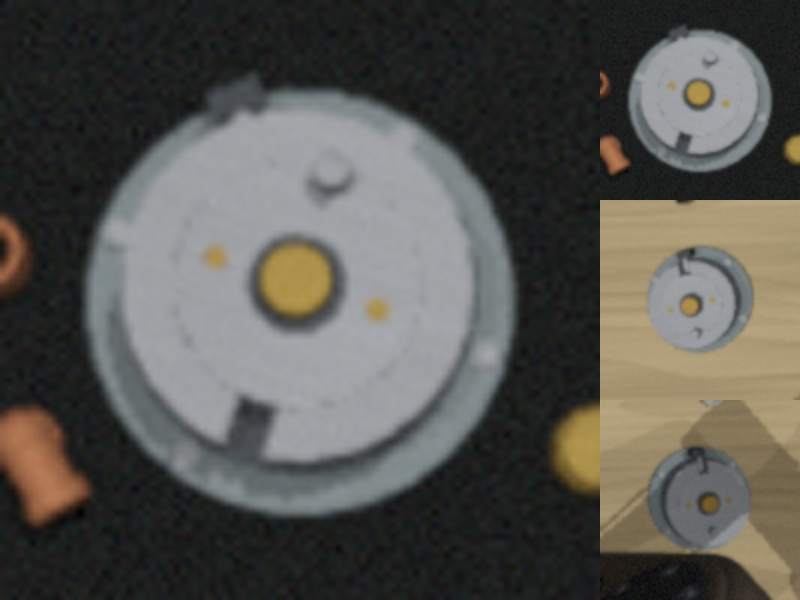

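Run:
```python
from h import *
from scipy.optimize import least_squares
im=cv2.imread("pics/top0.png"); P=lambda x,y:(x/6+212-.5+.08,y/6+120-.5+.08)
hsv=cv2.cvtColor(im,cv2.COLOR_BGR2HSV)
br=cv2.inRange(hsv,(15,90,80),(32,255,255)); br[:, :255]=0; br[:,269:]=0; br[:160]=0; br[174:]=0
m=cv2.moments(br,True); print("spindle px",m['m10']/m['m00'],m['m01']/m['m00'],"area",m['m00'])
sp=onz("top",(m['m10']/m['m00'],m['m01']/m['m00']),.072)[0]
base=onz("top",P(300,303),.01)[0]; face=onz("top",P(298,286),.0575)[0]
blk=onz("top",P(238,98),.046)[0]; st=onz("top",P(332,172),.0785)[0]; no=onz("top",P(250,428),.0575)[0]
print("axis by spindle/base/face",sp.round(4),base.round(4),face.round(4))
ax=(sp+base+face)/3
for n,p in [("block",blk),("stud",st),("notch",no)]:
    d=p-ax; print(n,p.round(4),"r",np.linalg.norm(d).round(4),"ang",np.degrees(np.arctan2(d[1],d[0])).round(1))
# side view check
s=cv2.imread("pics/side0.png")
q=[proj("side",[ *ax,.072])[0],proj("side",[*st,.0785])[0],proj("side",[*blk,.046])[0]]
print(np.round(q,1))
c=s[170:260,195:305]; c=cv2.resize(c,None,fx=6,fy=6,interpolation=cv2.INTER_CUBIC)
for u,v in q: cv2.drawMarker(c,(int((u-195+.5)*6),int((v-170+.5)*6)),(0,0,255),0,15,1)
cv2.imwrite("pics/s1.png",c)
o=robot.get_obs(); from scipy.spatial.transform import Rotation as R
print(R.from_quat(o['tcp_rot'],scalar_first=True).as_matrix().round(3))
```

```text
spindle px 260.725 166.34166666666667 area 120.0
axis by spindle/base/face [0.5501 0.0416] [0.5499 0.0415] [0.55   0.0408]
block [0.634  0.0653] r 0.0873 ang 15.9
stud [0.5943 0.025 ] r 0.0472 ang -20.1
notch [0.49   0.0623] r 0.0636 ang 160.7
[[247.2 197.1]
 [238.1 184.9]
 [215.6 197.5]]
[[ 0.923 -0.001 -0.385]
 [ 0.385  0.001  0.923]
 [-0.    -1.     0.002]]
```

View pics/s1.png

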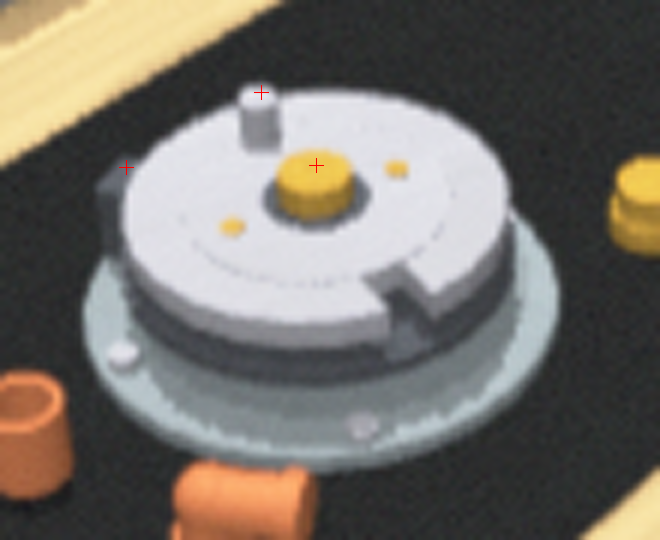

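Stand A is the job's: its base measures about 187 mm and it sits on the black mat (B and C are about 135 mm). The axis is at (0.550, 0.041), the block at 16°, the stud at −20° and the notch at 160°. All the radii agree with the sizes given, and the side view agrees too. The stud has to go about 144° clockwise. I'll shut the fingers and go to the counter-clockwise side of the stud.

Call:
step_arm(motion=[[3.9,0,3.32,0,0,0],[3.9,0,3.32,0,0,0],[3.9,0,3.32,0,0,0],[3.9,0,3.32,0,0,0],[3.9,0,3.32,0,0,0]], hand=0, grip_force=20)

```text
time: 0.72
ee_pos: [0.3765, -0.3928, 0.2263]
tcp_rot: [0.693, -0.693, -0.139, 0.139]
contact_force: [2.2, -0.5, -0.5]
gripper_width: 0.493
```

Call:
step_arm(motion=[[3.9,0,3.32,0,0,0],[3.9,0,3.32,0,0,0],[3.9,0,3.32,0,0,0],[3.9,0,3.32,0,0,0],[3.9,0,3.32,0,0,0]])

```text
time: 1.35
ee_pos: [0.4924, -0.1645, 0.2265]
tcp_rot: [0.693, -0.693, -0.139, 0.139]
contact_force: [1.6, -0.5, -0.1]
gripper_width: 0.008
```

Call:
step_arm(motion=[[3.9,0,3.32,0,0,0],[3.9,0,3.32,0,0,0],[3.9,0,3.32,0,0,0],[3.9,0,3.32,0,0,0],[3.9,0,3.32,0,0,0]])

```text
time: 1.98
ee_pos: [0.6083, 0.0638, 0.2263]
tcp_rot: [-0.693, 0.693, 0.139, -0.139]
contact_force: [1.1, -0.5, 0.3]
gripper_width: 0.006
```

Call:
step_arm(motion=[[0,0,0,0,-10,0],[0,0,0,0,-10,0],[0,0,0,0,-10,0],[0,0,0,0,-10,0],[0,0,0,0,-10,0]])

```text
time: 2.6
ee_pos: [0.6077, 0.0622, 0.2261]
tcp_rot: [0.569, -0.568, -0.42, 0.421]
contact_force: [-0.1, -0.3, -0.1]
gripper_width: 0.007
```

Call:
step_arm(motion=[[0,0,0,0,-10,0],[0,0,0,0,-10,0],[0,0,0,0,-10,0],[0,0,0,0,-10,0],[0,0,0,0,-10,0]])

```text
time: 3.22
ee_pos: [0.6077, 0.0622, 0.2261]
tcp_rot: [0.338, -0.337, -0.621, 0.622]
contact_force: [-0.1, 0.6, 0.7]
gripper_width: 0.006
```

Call:
step_arm(motion=[[0,0,0,0,-10,0],[0,0,0,0,-10,0],[0,0,0,0,-10,0],[0,0,0,0,-7.3,0],[0,0,0,0,0,0]])

```text
time: 3.85
ee_pos: [0.6078, 0.0622, 0.2262]
tcp_rot: [0.124, -0.123, -0.696, 0.696]
contact_force: [0.3, 0.2, -0.0]
gripper_width: 0.005
```

Call:
step_arm(motion=[[0,4,-0.1,0,0,0],[0,4,-0.1,0,0,0],[0,3,0,0,0,0],[0,1.6,0,0,0,0],[0,0,0,0,0,0]])

```text
time: 4.47
ee_pos: [0.6082, 0.0639, 0.0997]
tcp_rot: [0.124, -0.123, -0.696, 0.697]
contact_force: [-0.2, -0.8, 0.3]
gripper_width: 0.009
```

Run:
```python
from h import *
print(robot.get_obs()['ee_pos'], robot.get_obs()['joint_positions'])
cv2.imwrite("pics/w1.png",robot.camera("wrist")[:,:,::-1])
s=robot.camera("side")[:,:,::-1]
cv2.imwrite("pics/s2.png",cv2.resize(s[120:270,160:340],None,fx=4,fy=4,interpolation=cv2.INTER_CUBIC))
```

```text
[0.60824246 0.06391088 0.09973371] [ 4.23689752e-01  3.64373375e-01 -2.92601823e-01  1.65997930e-05
 -9.15812752e-01  7.96244681e-01]
```

View pics/w1.png

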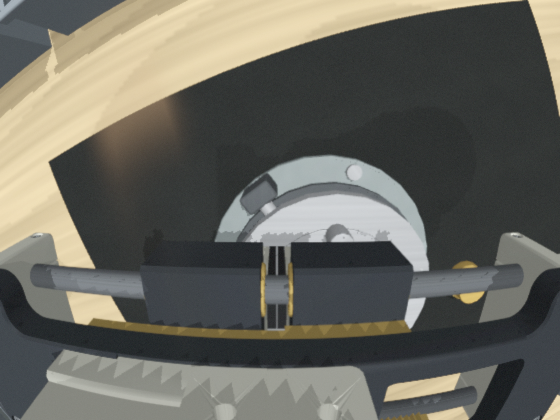

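View pics/s2.png

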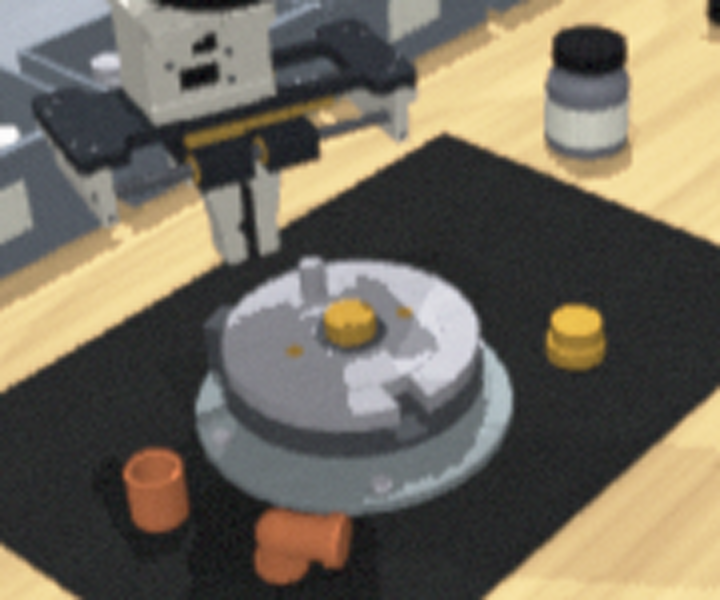

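The wrist view shows the shut fingers clear of the stud (340,232). The side view shows them behind the stud, seen at (312,275) in the crop. Next I go down beside the stud, then push to contact.

Call:
step_arm(motion=[[0,1.5,0,0,0,0],[0,1,0,0,0,0],[0,0.5,0,0,0,0],[0,0.3,0,0,0,0],[0,0,0,0,0,0]])

```text
time: 5.2
ee_pos: [0.6087, 0.0641, 0.0674]
tcp_rot: [0.123, -0.123, -0.696, 0.696]
contact_force: [-0.0, -0.9, 0.1]
gripper_width: 0.004
```

Call:
step_arm(motion=[[0,0,0.3,0,0,0],[0,0,0.3,0,0,0],[0,0,0.3,0,0,0],[0,0,0.2,0,0,0],[0,0,0.1,0,0,0]])

```text
time: 5.82
ee_pos: [0.6046, 0.0527, 0.0676]
tcp_rot: [-0.123, 0.123, 0.696, -0.696]
contact_force: [0.8, 0.8, -0.5]
gripper_width: 0.009
```

Contact should come here: the tool centre is 29 mm behind the stud at radius 47 mm. Next I orbit clockwise about the axis in 6° rows.

Call:
step_arm(motion=[[0,0,0.1,0,0,0],[-0.28,0,0.52,0,6,0],[-0.28,0,0.52,0,6,0],[-0.28,0,0.52,0,6,0],[-0.28,0,0.52,0,6,0]])

```text
time: 6.45
ee_pos: [0.6042, 0.0289, 0.0676]
tcp_rot: [-0.266, 0.266, 0.655, -0.655]
contact_force: [0.5, 2.6, -1.0]
gripper_width: 0.005
```

```bash
cat > t.py <<'E'
from h import *
from scipy.spatial.transform import Rotation as R
o=robot.get_obs(); M=R.from_quat(o['tcp_rot'],scalar_first=True).as_matrix()
AX=np.array([.550,.0412]); d=o['ee_pos'][:2]-AX
x=M[:2,0]; z=M[:2,2]
print("t",o['time'],"x yaw",np.degrees(np.arctan2(x[1],x[0])).round(2),"=> facing angle",(np.degrees(np.arctan2(-x[1],-x[0]))).round(2),"out",(-d@x).round(4),"tan",(d@z).round(4),"z",o['ee_pos'][2].round(4),"F",o['contact_force'].round(1),"Ftool",(M.T@o['contact_force']).round(1))
E
python3 t.py
```

```text
t 6.45 x yaw 135.79 => facing angle -44.21 out 0.0475 tan -0.0289 z 0.0676 F [ 0.5  2.6 -1. ] Ftool [ 1.4  1.  -2.2]
```

Call:
step_arm(motion=[[-0.28,0,0.52,0,6,0],[-0.28,0,0.52,0,6,0],[-0.28,0,0.52,0,6,0],[-0.28,0,0.52,0,6,0],[-0.28,0,0.52,0,6,0]])

```text
time: 7.08
ee_pos: [0.591, 0.003, 0.0677]
tcp_rot: [-0.426, 0.427, 0.564, -0.563]
contact_force: [1.7, 2.1, -0.8]
gripper_width: 0.008
```

Call:
step_arm(motion=[[-0.28,0,0.52,0,6,0],[-0.28,0,0.52,0,6,0],[-0.28,0,0.52,0,6,0],[-0.28,0,0.52,0,6,0],[-0.28,0,0.52,0,6,0]])

```text
time: 7.7
ee_pos: [0.5666, -0.0126, 0.0679]
tcp_rot: [-0.558, 0.558, 0.435, -0.434]
contact_force: [1.5, 0.7, -1.2]
gripper_width: 0.005
```

```bash
python3 t.py
python3 - <<'E'
from h import *
t=robot.camera("top")[:,:,::-1]; s=robot.camera("side")[:,:,::-1]
cv2.imwrite("pics/m1.png",np.hstack([cv2.resize(t[120:220,212:312],(400,400)),cv2.resize(s[150:250,200:300],(400,400))]))
E
```

```text
t 7.7 x yaw 75.8 => facing angle -104.2 out 0.0481 tan -0.0293 z 0.0679 F [ 1.5  0.7 -1.2] Ftool [ 1.1  1.2 -1.3]
```

View pics/m1.png

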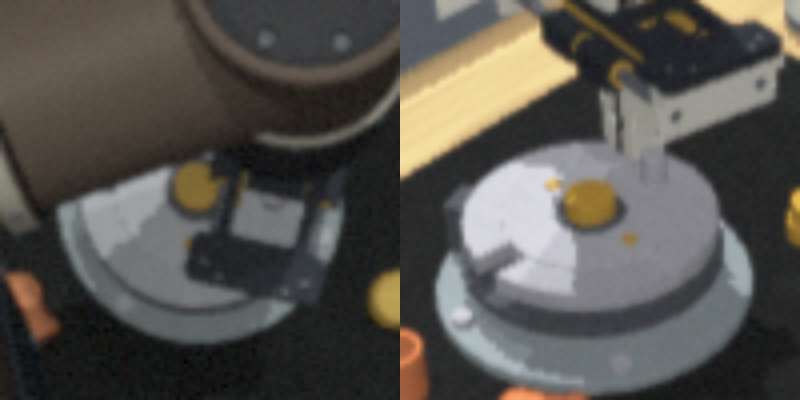

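The side view shows the stud (655,165) being pushed ahead of the fingers and the notch coming round to the block.

Call:
step_arm(motion=[[-0.28,0,0.52,0,6,0],[-0.28,0,0.52,0,6,0],[-0.28,0,0.52,0,6,0],[-0.28,0,0.52,0,6,0],[-0.28,0,0.52,0,6,0]])

```text
time: 8.43
ee_pos: [0.5373, -0.014, 0.0679]
tcp_rot: [-0.651, 0.651, 0.277, -0.276]
contact_force: [2.9, -0.6, -0.1]
gripper_width: 0.005
```

Call:
step_arm(motion=[[-0.28,0,0.52,0,6,0],[-0.28,0,0.52,0,6,0],[-0.28,0,0.52,0,6,0],[0,0,0,0,0,0],[0,0,0,0,0,0]])

```text
time: 9.05
ee_pos: [0.52, -0.0077, 0.0675]
tcp_rot: [-0.686, 0.686, 0.172, -0.172]
contact_force: [-0.8, -0.2, 0.5]
gripper_width: 0.004
```

```bash
python3 t.py
python3 - <<'E'
from h import *
w=robot.camera("wrist")[:,:,::-1]; s=robot.camera("side")[:,:,::-1];t=robot.camera("top")[:,:,::-1]
cv2.imwrite("pics/m2.png",np.hstack([cv2.resize(t[120:220,212:312],(400,400)),cv2.resize(s[150:250,200:300],(400,400))]))
cv2.imwrite("pics/w2.png",w)
E
```

```text
t 9.05 x yaw 28.18 => facing angle -151.82 out 0.0495 tan -0.0289 z 0.0675 F [-0.8 -0.2  0.5] Ftool [-0.8 -0.5  0.2]
```

View pics/m2.png

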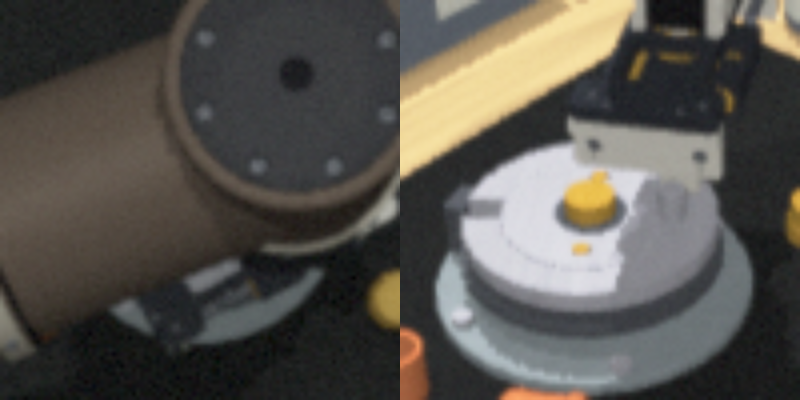

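View pics/w2.png

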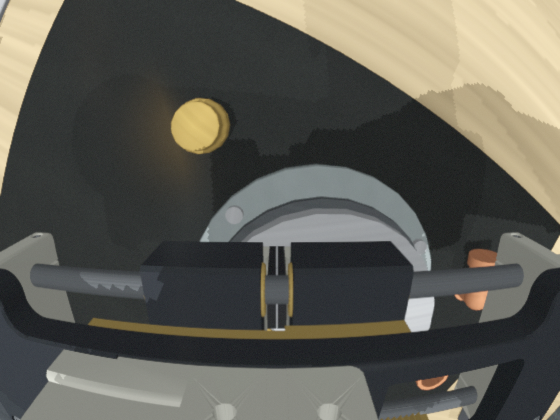

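```bash
cat > sv.py <<'E'
import sys
from h import *
s=robot.camera("side")[:,:,::-1]
c=cv2.resize(s[180:220,205:260],None,fx=14,fy=14,interpolation=cv2.INTER_CUBIC)
AX=np.array([.550,.0412])
def mk(P,col):
    u,v=proj("side",P)[0]; cv2.circle(c,(int((u-205+.5)*14),int((v-180+.5)*14)),3,col,-1)
for a in (8,12,16,20,24):
    th=np.radians(a)
    for r in (.052,.060,.068,.074): mk([*(AX+r*np.array([np.cos(th),np.sin(th)])),float(sys.argv[2])],(0,0,255) if a==16 else (0,160,0))
cv2.imwrite(sys.argv[1],c)
E
python3 sv.py pics/n1.png .0575
```

```text
(no output)
```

View pics/n1.png

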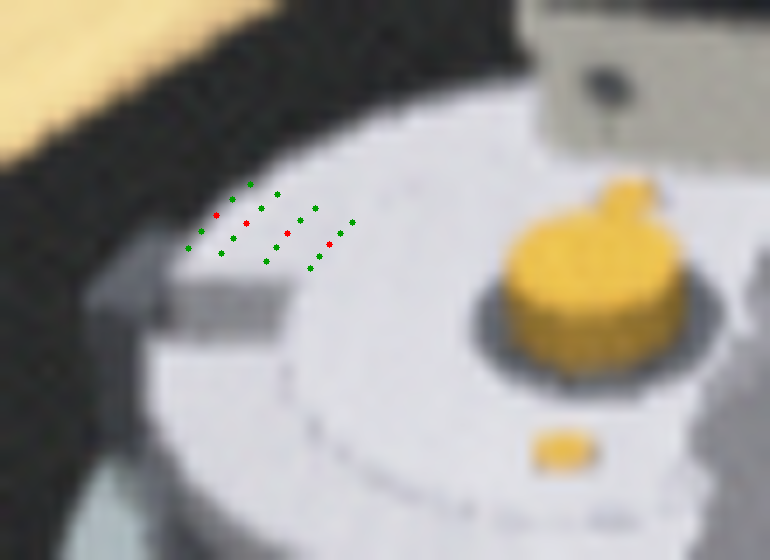

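The side view shows the notch (225,305) not quite at the block (130,275), about 10° short. I push a further 8°, then back off and clear the arm for a precise top view.

Call:
step_arm(motion=[[-0.19,0,0.34,0,4,0],[-0.19,0,0.34,0,4,0],[0,0,0,0,0,0],[0,0,-0.5,0,0,0],[0,0,-1,0,0,0]])

```text
time: 9.88
ee_pos: [0.519, -0.0176, 0.0676]
tcp_rot: [0.696, -0.696, -0.123, 0.123]
contact_force: [0.2, -0.1, -0.2]
gripper_width: 0.004
```

```bash
python3 t.py; python3 sv.py pics/n2.png .0575
```

```text
t 9.875 x yaw 20.07 => facing angle -159.93 out 0.0493 tan -0.0446 z 0.0676 F [ 0.2 -0.1 -0.2] Ftool [ 0.1  0.2 -0.2]
```

View pics/n2.png

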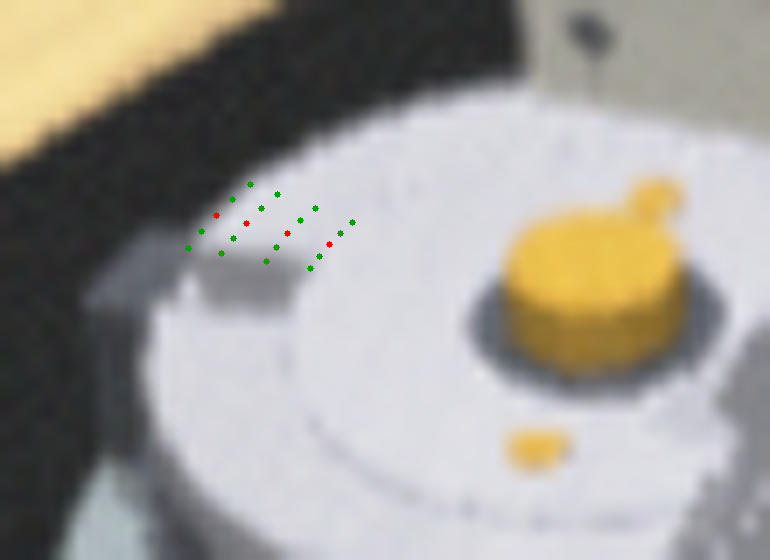

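Call:
step_arm(motion=[[0,-4,0,0,0,0],[0,-4,0,0,0,0],[0,-4,0,0,0,0],[-2,0,-5.5,0,0,0],[-2,0,-5.5,0,0,0]])

```text
time: 10.55
ee_pos: [0.5192, -0.1354, 0.1885]
tcp_rot: [-0.696, 0.696, 0.124, -0.123]
contact_force: [1.7, -0.1, -0.2]
gripper_width: 0.005
```

Call:
step_arm(motion=[[-2,0,-5.5,0,0,0],[-2,0,-5.5,0,0,0],[-2,0,-5.5,0,0,0],[-2,0,-5.5,0,0,0],[0,0,0,0,0,0]])

```text
time: 11.18
ee_pos: [0.5176, -0.3725, 0.1864]
tcp_rot: [0.697, -0.697, -0.121, 0.122]
contact_force: [-1.5, 1.7, 0.0]
gripper_width: 0.005
```

```bash
python3 t.py
python3 - <<'E'
from h import *
t=np.mean([robot.camera("top") for _ in range(6)],axis=0).astype(np.uint8)[:,:,::-1]
cv2.imwrite("pics/top3.png",t)
cv2.imwrite("pics/c3.png",cv2.resize(t[125:215,215:310],None,fx=6,fy=6,interpolation=cv2.INTER_CUBIC))
cv2.imwrite("pics/d3.png",cv2.resize(t[128:158,235:275],None,fx=18,fy=18,interpolation=cv2.INTER_CUBIC))
E
```

```text
t 11.175 x yaw 19.72 => facing angle -160.28 out 0.1701 tan -0.3785 z 0.1864 F [-1.5  1.7  0. ] Ftool [-0.9 -0.   2.1]
```

View pics/c3.png

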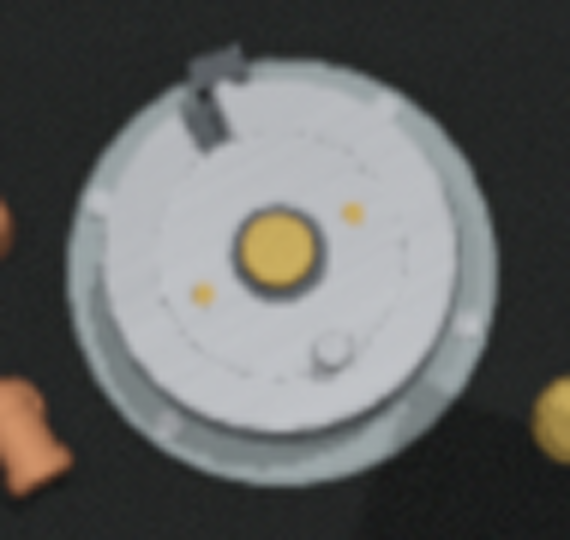

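View pics/d3.png

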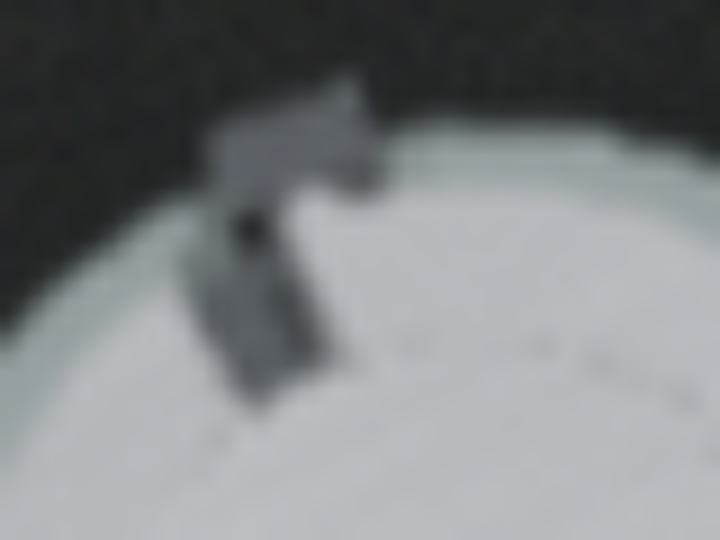

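```bash
cat > ms.py <<'E'
from h import *
AX=np.array([.550,.0412])
def ang(p,q=AX): d=p-q; return np.degrees(np.arctan2(d[1],d[0])).round(1),np.linalg.norm(d).round(4)
def dots(f,guess,z):
    im=cv2.imread(f); hsv=cv2.cvtColor(im,cv2.COLOR_BGR2HSV).astype(float); w=np.clip(hsv[:,:,1]-50,0,None)
    r=[]
    for x,y in guess:
        X,Y=np.meshgrid(np.arange(int(x)-4,int(x)+6),np.arange(int(y)-4,int(y)+6)); W=w[Y,X]; r.append(((X*W).sum()/W.sum(),(Y*W).sum()/W.sum()))
    P=onz("top",r,z); d=P[1]-P[0]; print(f,"dots",np.round(r,1).tolist(),"dist",np.linalg.norm(d).round(4),"mid",P.mean(0).round(4),"line ang",np.degrees(np.arctan2(d[1],d[0])).round(1))
E
python3 - <<'E'
from ms import *
dots("pics/top0.png",[(212+215/6,120+257/6),(212+377/6,120+310/6)],.0575)
dots("pics/top3.png",[(215+204/6,125+294/6),(215+352/6,125+213/6)],.0575)
d3=lambda x,y,z: onz("top",(235+x/18-.5,128+y/18-.5),z)[0]
print("inner",ang(d3(290,384,.0575)),"outer",ang(d3(230,228,.0575)))
for x,y in [(210,130),(355,75),(385,180)]: print("blk",ang(d3(x,y,.046)))
print("stud",ang(onz("top",(215+336/6-.5,125+346/6-.5),.0785)[0]))
E
```

```text
pics/top0.png dots [[247.5, 162.4], [274.4, 171.1]] dist 0.0721 mid [0.5514 0.0415] line ang -109.2
pics/top3.png dots [[248.4, 173.6], [273.4, 160.0]] dist 0.0724 mid [0.5513 0.0416] line ang -62.3
inner (np.float64(28.2), np.float64(0.0544)) outer (np.float64(25.6), np.float64(0.0781))
blk (np.float64(23.0), np.float64(0.0949))
blk (np.float64(9.7), np.float64(0.0963))
blk (np.float64(8.7), np.float64(0.0805))
stud (np.float64(-150.5), np.float64(0.0473))
```

The rose's two brass dots put the notch at 27.7° and the stud at −152°. The block's corners put the pin at about 16.5°, so about 11° clockwise remains. The stud trails the tool by 7.6° because the fingers are thinner than I assumed. I go back the same way and push on by 11°.

Call:
step_arm(motion=[[2,0,5.5,0,0,0],[2,0,5.5,0,0,0],[2,0,5.5,0,0,0],[2,0,5.5,0,0,0],[2,0,5.5,0,0,0]])

```text
time: 12.1
ee_pos: [0.5185, -0.073, 0.1883]
tcp_rot: [0.696, -0.696, -0.124, 0.123]
contact_force: [1.6, 0.2, 0.3]
gripper_width: 0.009
```

Call:
step_arm(motion=[[2,0,5.5,0,0,0],[0,4,0,0,0,0],[0,4,0,0,0,0],[0,2,0,0,0,0],[0,0,0,0,0,0]])

```text
time: 12.72
ee_pos: [0.5176, -0.0167, 0.0867]
tcp_rot: [-0.696, 0.696, 0.122, -0.124]
contact_force: [-0.2, 0.5, 1.2]
gripper_width: 0.006
```

```bash
python3 t.py
```

```text
t 12.725 x yaw 20.07 => facing angle -159.93 out 0.0503 tan -0.0433 z 0.0867 F [-0.2  0.5  1.2] Ftool [ 0.  -1.2  0.6]
```

Call:
step_arm(motion=[[0.1,1,0,0,0,0],[0,0.9,0,0,0,0],[0,0,0.6,0,0,0],[0,0,0.5,0,0,0],[0,0,0.27,0,0,0]])

```text
time: 13.35
ee_pos: [0.5152, -0.0036, 0.069]
tcp_rot: [0.696, -0.696, -0.123, 0.123]
contact_force: [-0.1, 0.1, 0.1]
gripper_width: 0.003
```

Call:
step_arm(motion=[[-0.18,0,0.32,0,3.7,0],[-0.18,0,0.32,0,3.7,0],[-0.18,0,0.32,0,3.7,0],[0,0,0,0,0,0],[0,0,0,0,0,0]])

```text
time: 13.98
ee_pos: [0.5074, 0.0037, 0.0688]
tcp_rot: [0.705, -0.705, -0.055, 0.055]
contact_force: [0.6, -0.3, -0.1]
gripper_width: 0.006
```

```bash
python3 t.py;python3 sv.py pics/n4.png .0575
```

```text
t 13.975 x yaw 8.96 => facing angle -171.04 out 0.048 tan -0.0303 z 0.0688 F [ 0.6 -0.3 -0.1] Ftool [ 0.6  0.1 -0.4]
```

View pics/n4.png

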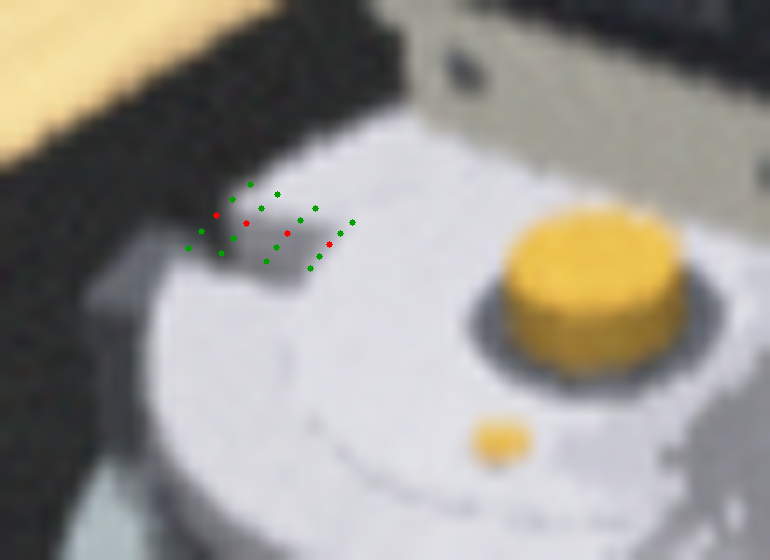

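Call:
step_arm(motion=[[0,0,0.08,0,0,0],[0,0,0,0,0,0],[0,0,-0.5,0,0,0],[0,0,-1,0,0,0],[0,-4,0,0,0,0]])

```text
time: 14.65
ee_pos: [0.5073, -0.0119, 0.1064]
tcp_rot: [-0.705, 0.705, 0.052, -0.057]
contact_force: [1.4, -0.3, 1.0]
gripper_width: -0.002
```

Call:
step_arm(motion=[[0,-4,0,0,0,0],[0,-4,0,0,0,0],[-1,0,-5.7,0,0,0],[-1,0,-5.7,0,0,0],[-1,0,-5.7,0,0,0]])

```text
time: 15.28
ee_pos: [0.506, -0.186, 0.1889]
tcp_rot: [0.705, -0.705, -0.055, 0.055]
contact_force: [1.1, 0.3, 0.0]
gripper_width: 0.011
```

Call:
step_arm(motion=[[-1,0,-5.7,0,0,0],[-1,0,-5.7,0,0,0],[-1,0,-5.7,0,0,0],[0,0,0,0,0,0],[0,0,0,0,0,0]])

```text
time: 15.9
ee_pos: [0.5022, -0.3581, 0.188]
tcp_rot: [0.705, -0.705, -0.054, 0.054]
contact_force: [0.3, 0.3, -0.6]
gripper_width: 0.008
```

```bash
python3 t.py
python3 - <<'E'
from h import *
t=np.mean([robot.camera("top") for _ in range(6)],axis=0).astype(np.uint8)[:,:,::-1]
cv2.imwrite("pics/top5.png",t)
cv2.imwrite("pics/c5.png",cv2.resize(t[125:215,215:310],None,fx=6,fy=6,interpolation=cv2.INTER_CUBIC))
cv2.imwrite("pics/d5.png",cv2.resize(t[128:158,235:275],None,fx=18,fy=18,interpolation=cv2.INTER_CUBIC))
E
```

```text
t 15.9 x yaw 8.79 => facing angle -171.21 out 0.1083 tan -0.3873 z 0.188 F [ 0.3  0.3 -0.6] Ftool [0.3 0.6 0.3]
```

View pics/c5.png

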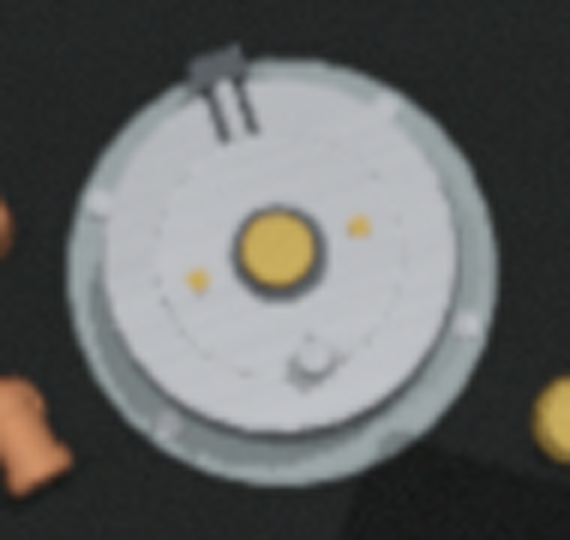

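View pics/d5.png

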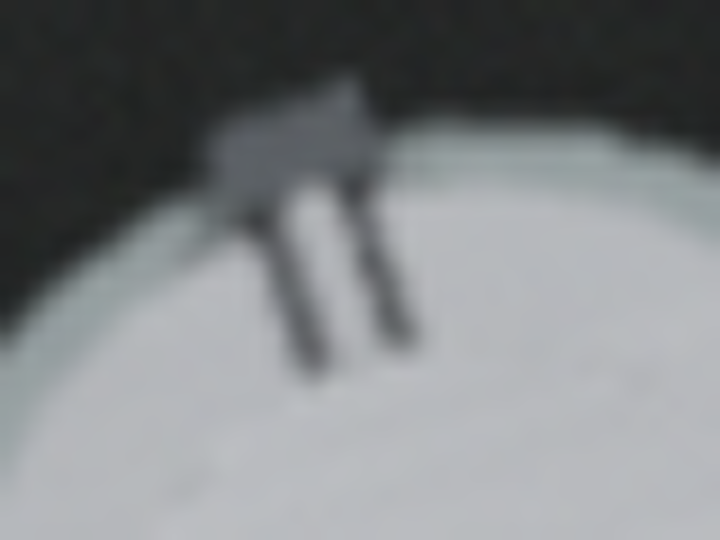

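The top view shows the bright pin in the middle of the notch at (335,260), with equal dark gaps either side, so they are aligned. Next I move over the face, clear of the stud, the dots and the spindle, to press with the shut fingertips.

Call:
step_arm(motion=[[1.55,0,5.7,0,0,0],[1.55,0,5.7,0,0,0],[1.55,0,5.7,0,0,0],[1.55,0,5.7,0,0,0],[1.55,0,5.7,0,0,0]])

```text
time: 16.82
ee_pos: [0.5355, -0.0615, 0.1891]
tcp_rot: [0.705, -0.705, -0.056, 0.055]
contact_force: [-0.2, 0.4, -0.3]
gripper_width: 0.006
```

Call:
step_arm(motion=[[1.55,0,5.7,0,0,0],[0,4,0,0,0,0],[0,4,0,0,0,0],[0,2.5,0,0,0,0],[0,0,0,0,0,0]])

```text
time: 17.45
ee_pos: [0.5406, -0.0051, 0.0821]
tcp_rot: [-0.705, 0.705, 0.054, -0.056]
contact_force: [1.0, -0.1, 0.2]
gripper_width: 0.002
```

```bash
python3 t.py; python3 -c "
from h import *
print(robot.get_obs()['ee_pos'])
s=robot.camera('side')[:,:,::-1]
cv2.imwrite('pics/s6.png',cv2.resize(s[150:250,190:310],None,fx=6,fy=6))"
```

```text
t 17.45 x yaw 8.93 => facing angle -171.07 out 0.0165 tan -0.0443 z 0.0821 F [ 1.  -0.1  0.2] Ftool [ 1.  -0.2 -0.3]
[ 0.54060416 -0.00509265  0.08214862]
```

View pics/s6.png

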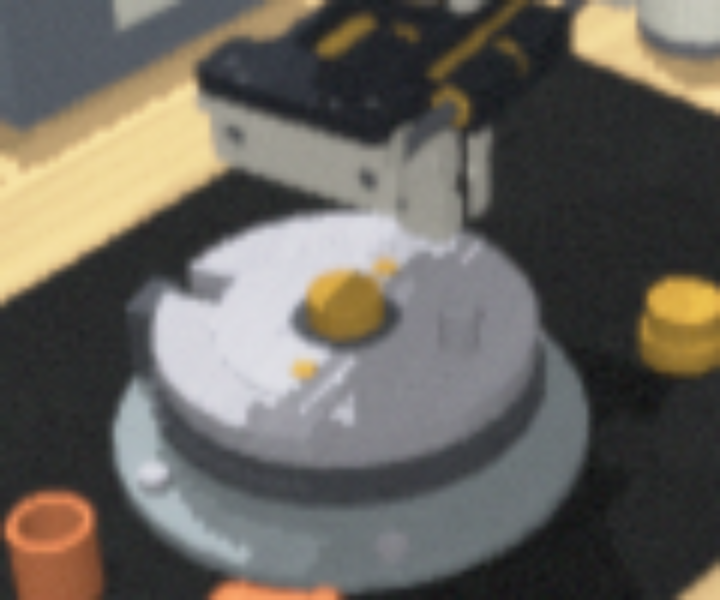

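Call:
step_arm(motion=[[0,1,0,0,0,0],[0,0.7,0,0,0,0],[0,0.4,0,0,0,0],[0,0.1,0,0,0,0],[0,0,0,0,0,0]])

```text
time: 18.12
ee_pos: [0.5421, -0.0053, 0.0617]
tcp_rot: [-0.705, 0.705, 0.055, -0.055]
contact_force: [0.4, 0.7, -0.0]
gripper_width: 0.004
```

Call:
step_arm(motion=[[0,0.1,0,0,0,0],[0,0.1,0,0,0,0],[0,0.1,0,0,0,0],[0,0.1,0,0,0,0],[0,0.1,0,0,0,0]])

```text
time: 18.75
ee_pos: [0.5421, -0.0053, 0.0567]
tcp_rot: [0.705, -0.705, -0.055, 0.055]
contact_force: [-1.0, 0.1, 3.3]
gripper_width: 0.001
```

In contact at 3.3 N. I go on down gently.

Call:
step_arm(motion=[[0,0.1,0,0,0,0],[0,0.1,0,0,0,0],[0,0.1,0,0,0,0],[0,0.1,0,0,0,0],[0,0.1,0,0,0,0]])

```text
time: 19.38
ee_pos: [0.542, -0.0053, 0.0515]
tcp_rot: [-0.705, 0.705, 0.055, -0.055]
contact_force: [-1.2, 0.2, 4.2]
gripper_width: 0.008
```

Call:
step_arm(motion=[[0,0.08,0,0,0,0],[0,0.08,0,0,0,0],[0,0.08,0,0,0,0],[0,0.06,0,0,0,0],[0,0,0,0,0,0]])

```text
time: 20.0
ee_pos: [0.5421, -0.0053, 0.0488]
tcp_rot: [-0.705, 0.705, 0.055, -0.055]
contact_force: [-0.7, -0.1, 5.3]
gripper_width: 0.003
```

Call:
step_arm(motion=[[0,0.04,0,0,0,0],[0,0.04,0,0,0,0],[0,0.03,0,0,0,0],[0,0,0,0,0,0],[0,0,0,0,0,0]])

```text
time: 20.62
ee_pos: [0.5427, -0.0054, 0.0487]
tcp_rot: [-0.705, 0.705, 0.056, -0.054]
contact_force: [-3.3, -1.2, 13.2]
gripper_width: 0.003
```

The force rose to 13 N with no further travel, which is the stop. I lift off and check that the rose is really home.

Call:
step_arm(motion=[[0,-0.3,0,0,0,0],[0,-1.5,0,0,0,0],[0,-4,0,0,0,0],[0,-4,0,0,0,0],[0,-4,0,0,0,0]])

```text
time: 21.25
ee_pos: [0.5418, -0.0053, 0.1874]
tcp_rot: [0.705, -0.705, -0.055, 0.055]
contact_force: [0.2, -0.2, 0.1]
gripper_width: 0.005
```

Call:
step_arm(motion=[[-1,0,-5.7,0,0,0],[-1,0,-5.7,0,0,0],[-1,0,-5.7,0,0,0],[-1,0,-5.7,0,0,0],[-1,0,-5.7,0,0,0]])

```text
time: 21.88
ee_pos: [0.5363, -0.2964, 0.1863]
tcp_rot: [-0.705, 0.705, 0.055, -0.055]
contact_force: [0.9, 0.9, 0.8]
gripper_width: 0.005
```

Call:
step_arm(motion=[[-1,0,-5.7,0,0,0],[-1,0,-5.7,0,0,0],[0,0,0,0,0,0],[0,0,0,0,0,0],[0,0,0,0,0,0]])

```text
time: 22.5
ee_pos: [0.5346, -0.4093, 0.1859]
tcp_rot: [0.705, -0.705, -0.055, 0.055]
contact_force: [-0.2, -0.3, -0.6]
gripper_width: 0.005
```

```bash
python3 t.py
python3 - <<'E'
from h import *
t=np.mean([robot.camera("top") for _ in range(4)],axis=0).astype(np.uint8)[:,:,::-1]
s=np.mean([robot.camera("side") for _ in range(4)],axis=0).astype(np.uint8)[:,:,::-1]
cv2.imwrite("pics/top7.png",t);cv2.imwrite("pics/side7.png",s)
c=lambda s:cv2.resize(s[170:260,195:305],(400,327),interpolation=cv2.INTER_CUBIC)
a=np.hstack([c(s),c(cv2.imread("pics/side0.png"))])
cv2.imwrite("pics/s7.png",a)
cv2.imwrite("pics/c7.png",np.hstack([cv2.resize(x[125:215,220:300],(400,450),interpolation=cv2.INTER_CUBIC) for x in (t,cv2.imread("pics/top5.png"))]))
E
```

```text
t 22.5 x yaw 8.95 => facing angle -171.05 out 0.0852 tan -0.4426 z 0.1859 F [-0.2 -0.3 -0.6] Ftool [-0.2  0.6 -0.2]
```

View pics/s7.png

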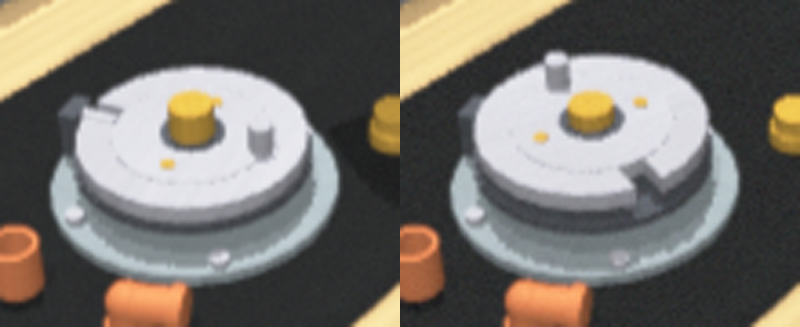

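View pics/c7.png

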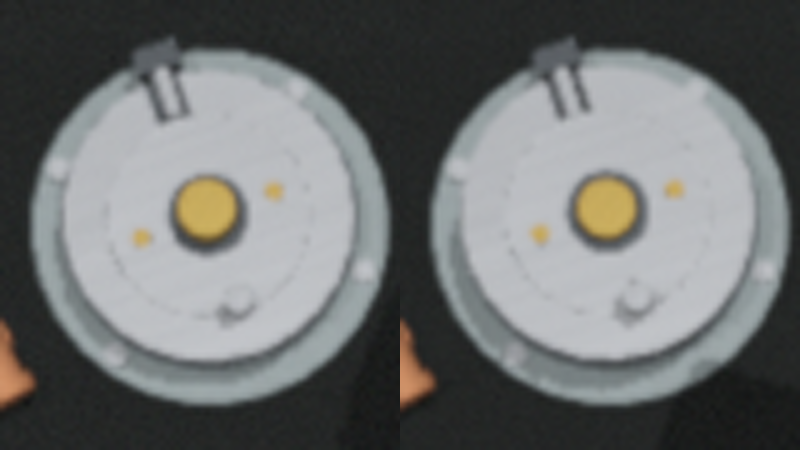

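View pics/top7.png

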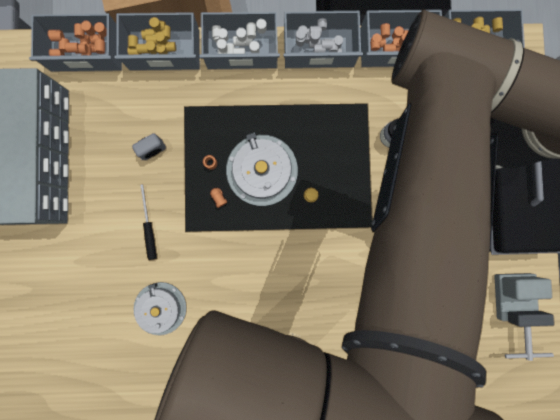

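Run:
```python
from h import *
def cen(f,x,y,h=4):
    im=cv2.imread(f); w=np.clip(cv2.cvtColor(im,cv2.COLOR_BGR2HSV)[:,:,1].astype(float)-60,0,None)
    for _ in range(3):
        X,Y=np.meshgrid(np.arange(round(x)-h,round(x)+h+1),np.arange(round(y)-h,round(y)+h+1)); W=w[Y,X]; x,y=(X*W).sum()/W.sum(),(Y*W).sum()/W.sum()
    return x,y
def tri(a,b):
    o1,d1=ray("top",a);o2,d2=ray("side",b);d1=d1[0]/np.linalg.norm(d1);d2=d2[0]/np.linalg.norm(d2)
    k=np.linalg.lstsq(np.c_[d1,-d2],o2-o1,rcond=None)[0]; p,q=o1+k[0]*d1,o2+k[1]*d2
    return ((p+q)/2).round(4),np.linalg.norm(p-q).round(4)
s=lambda x,y:(195+x/3.636-.5,170+y/3.636-.5)
# near dot (unobstructed) before and after
print("before",tri(cen("pics/top0.png",247.5,162.4),cen("pics/side0.png",*s(141,137),3)))
print("before2",tri(cen("pics/top0.png",274.4,171.1),cen("pics/side0.png",*s(240,103),3)))
print("after",tri(cen("pics/top7.png",220+143/5-.5,125+238/5-.5),cen("pics/side7.png",*s(168,164),3)))
```

```text
before (array([0.5634, 0.0755, 0.0561]), np.float64(0.0006))
before2 (array([0.5395, 0.0073, 0.0565]), np.float64(0.0004))
after (array([0.54  , 0.0758, 0.0466]), np.float64(0.0001))
```

The dots' measured height went from 56.3 to 46.6 mm, a drop of about 9.7 mm against 10 mm expected. With the hard stop felt, the rose is home.

```bash
python3 -c "
from bench import robot
print(robot.close_job())"
```

```text
the job is handed in; nothing more can be done
None
```

I turned the rose on the largest stand (on the black mat) about 144° clockwise, pushing its stud with the outside of the shut fingertips. I then pressed it down on its face until it seated, and handed the job in at about 23 s.

- **Alignment:** before I pressed, the top view showed the pin centred in the notch with equal gaps each side. After pressing it showed the pin still in the notch.
- **Seating:** pressing took 3–5 N, and the force rose to 13 N when travel stopped. The rose's brass dots dropped about 9.7 mm by triangulation against 10 mm expected, which is within the camera calibration.
- **Surroundings:** the coupling, elbow, cap, screwdriver and tape look unmoved. In the last top view the arm hid most of the jar and the wrench, so I did not recheck those two, but the tool did not go near them. The gripper was about 19 cm above the bench and clear of everything at hand-in.
- **Correction:** I had overestimated the finger thickness, so the first push stopped about 11° short. I corrected it after a top view.

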